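Lock the missing sherd prop into the mounting rail

ROBOT

A 7-joint arm with a two-finger parallel gripper is mounted at the origin on the work surface. World frame = base frame: x ahead of the robot, y to its left, z up, the work surface at z = 0. Lengths are in m, angles in rad, forces in N, time in s.
With the tool pointing down it reaches from about 0.4 to 0.925 m from the base axis. Payload 5.6 kg.
Tool frame: the origin (TCP) lies between the finger pads; the fingertips stand 19 mm ahead of it and the grasp point (between the pads) is the TCP; z points along the fingers, y is the line along which they close (so a half turn about z gives the same grasp; the last joint's range is limited). The gripper opens to 85 mm and grips with 20 to 120 N. Pads are 22 mm wide; open, the fingers measure 114 mm over their backs; the gripper's body (76 mm by 85 mm) begins 54 mm behind the grasp point. The pads swing forward as they close: fully open they stand 13 mm farther back than shut.
Start: joints at [-1.196, 0.468, -0.012, 1.603, 0.006, 1.071, -0.056], TCP at [0.264, 0.594, 0.25] pointing down, gripper open.
Joint ranges: [-2.53, 2.53], [-0.31, 2.02], [-1.57, 1.55], [0.28, 2.44], [-1.29, 4.43], [0.15, 1.84], [-2.92, 2.92]. Speed limits (rad/s): [2.57, 2.57, 3.14, 3.14, 3.14, 3.14, 3.14].

INTERFACE

Orientations are given as a rotation vector (axis times angle).
In Python, from station import get_obs, grab_frame, close_job gives the robot as it stands.
- The arm moves only by the tool play_rows, never from a script. Its arguments are lists of equal length, an entry for each row: "delta_pos": the shift along the tool's x, y, z in mm, a list of three; "rot": the turn, a rotation vector about the tool's x, y, z in rad, a list of three; "hand": the finger opening in mm, from 0 to 85.4. A call has 1 to 10 rows; each row is the pose to reach, as a shift and turn from the pose commanded when the call began, along the tool's axes at that moment; what a row does not reach only later rows make up. A row lasts 1/8 s, in which the tool goes at most 62.5 mm and 10.7 degrees, less where a joint would pass 70% of its speed; a pose out of reach is approached as far as the arm can. A call with a gripper value outside its range is refused whole. The fingers move at their own pace and stop on an object; "squeeze" is the grip in N (left out, the last holds). Time passes only in rows, so rows that repeat a pose let the fingers close. It gives the time, the measured TCP pose, the force, the opening and the grip force at its end, in the units of the state.
- get_obs(): the state, without advancing time (a new reading comes with each control period).
- grab_frame(name): name is "scene" or "top" or "wrist"; returns a dict with "color" (384x512x3 uint8, red, green, blue), "depth" (384x512 float32, m along the optical axis (not along the pixel's ray), 0 where there is no reading), "K" (3x3 intrinsics, pixels), "R" (3x3) and "t" (3): a world point X has camera coordinates R X + t. Camera axes: x right, y down, z forward; pixel columns grow to the right and rows downward; lengths in m; the calibration is good to about 2 mm. The wrist camera is an equidistant fisheye: a pixel r from the principal point sees the ray r / f radians off the axis. A picture is of the moment at which its call begins.
- close_job(): hands the job in; it is judged then, once.
The state is a dict: "time_s": time; "q": joint angles; "joint_velocities": joint speeds; "joint_efforts": joint torques, N m; "tool_pos": TCP position; "tcp_rot": TCP orientation; "ft_force": force on the tool from outside, world axes, zero at the start; "ft_torque": the same for the moment, N m; "width": finger opening in m; "grasp_force": force on a finger pad.
Only numpy, scipy, OpenCV 4.12 (cv2) and the standard library are available. Lean on these libraries where they do the work, as an engineer would, in place of code of your own. Each camera call takes 0.05 s, during which the arm holds its last target. There are 200 camera calls.

TASK

The slotted mounting rail that will carry a pot sherd lacks its middle prop. Take the loose prop with the narrow oblong T foot, lower its foot lengthwise through the slot about midway between the two props already in the rail, give it a quarter turn so that the foot lies crosswise under the lips, and leave it standing upright there. Leave the round-footed and the square-footed props standing where they are.

Things in the scene. Friction and masses are not known exactly. Their poses are not given: they have to be found in the camera images.
- prop_t: Loose prop to fit, metal, about 0.16 kg, upright. T foot 50 mm along body x, 24 along y, 10 thick; 14 mm stem; at 40 to 70 mm up a flat wing grip 44 mm along x, 16 thick along y; cork pad on top, 76 mm tall in all. Wing and foot run the same way. Origin: centre of the foot's underside, z up.
- rail: Fixed aluminium rail, 240 mm along body x (slot direction), 100 wide, 28 tall. Origin: centre of underside, below the slot's middle. Slot mouth 36 wide, open x -108 to 108; lips 8 thick; cavity under them 62 wide, from 6 to 20 mm up: a 10 mm foot has 4 mm of play. Turns either way, no stop. Props like the T-foot one, tops 82 mm up, are fixed in it at x -88 and 88, wings crosswise.
- prop_round: Loose prop with a round foot, 52 mm across, 10 mm thick, too wide for the slot; stem, wing and pad like the T-foot prop. Origin: centre of its underside. To be left alone.
- prop_square: Loose prop with a square foot, 46 by 46 mm, 10 mm thick, too wide for the slot; stem, wing and pad like the T-foot prop. Origin: centre of its underside. To be left alone.
Things that resemble listed ones, but are neither listed nor needed, are in the scene too. Leave any purple look-alike of the prop_t alone.

How it is judged:
On the way:
1. the T foot has gone down through the slot lengthwise, below the lips (z of prop_t in the frame of rail between 0.003 and 0.0105 m and angle between the x axis of prop_t and the x axis of rail, either way round below 0.5 rad and y of prop_t in the frame of rail between -0.018 and 0.018 m).
At the end, for the whole second after the job is handed in: The T-foot prop is at rest, foot under the lips, within 20 mm of the slot's middle along the rail, turned crosswise within 21 degrees, upright within 10 degrees; the round-footed and square-footed props are upright and never moved over 30 mm (z of prop_t in the frame of rail between 0.003 and 0.0105 m and angle between the x axis of prop_t and the x axis of rail, either way round above 1.2 rad and x of prop_t in the frame of rail between -0.02 and 0.02 m and y of prop_t in the frame of rail between -0.018 and 0.018 m and angle between prop_t's own z axis and vertical below 0.17 rad and linear speed of prop_t below 0.02 m/s and angle between each of prop_round, prop_square's own z axis and vertical below 0.2 rad); the robot touches nothing.
It fails at once if the round-footed or the square-footed prop is moved more than 30 mm (distance of any of prop_round, prop_square from where it was at the start of the episode above 0.03 m).
It also fails if it takes over 42 s, if anything falls off the work surface, if the arm or the gripper's body presses on something with over 40 N, if the wrist force passes 120 N, or if a joint passes its speed limit or range.

## Working session

There is one attempt and no reset: what is moved stays moved. The work goes in short steps, Python scripts to look and compute and a tool call to move; the robot and the scene stay as the last step left them, time stands still between calls to the robot, and variables do not carry over. Pictures are saved under pics/ and viewed, at most 10 in all, crops included, and the job is handed in when it is done.

Besides the shell and the picture viewer there is one more tool, called after ">>>" as a command line: name --argument value ..., lists and objects as JSON in quotes. play_rows: Moves the arm, as the interface text tells. Its arguments: {"type":"object","properties":{"delta_pos":{"type":"array"},"rot":{"type":"array"},"hand":{"type":"array"},"squeeze":{"type":"number"}},"required":["delta_pos","rot","hand"]}

```bash
mkdir -p pics; cat > h.py <<'E'
import numpy as np, cv2
from scipy.spatial.transform import Rotation as Ro
from station import get_obs, grab_frame, close_job
def save(f,n): cv2.imwrite(f'pics/{n}.png',f['color'][:,:,::-1])
def cloud(f):
    d=f['depth'];v,u=np.indices(d.shape);K=f['K']
    P=np.stack([(u-K[0,2])/K[0,0]*d,(v-K[1,2])/K[1,1]*d,d],-1)
    return (P-f['t'])@f['R']   # R^T (P-t)
E
python3 - <<'E'
from h import *
o=get_obs();print({k:np.round(v,3) for k,v in o.items()})
for n in('top','scene'):
    f=grab_frame(n);save(f,n+'0');np.savez(f'pics/{n}0.npz',**f)
    print(n,f['K'].round(1).tolist(),(-f['R'].T@f['t']).round(3))
a=cv2.imread('pics/top0.png');b=cv2.imread('pics/scene0.png')
E
```

```text
{'time_s': np.float64(0.0), 'q': array([-1.196,  0.468, -0.012,  1.604,  0.006,  1.071, -0.056]), 'joint_velocities': array([-0.002,  0.001,  0.   ,  0.   , -0.001,  0.   , -0.   ]), 'joint_efforts': array([-0.0000e+00, -5.3238e+01,  2.1000e-02, -2.5131e+01,  1.1000e-02,
        8.0000e-03,  0.0000e+00]), 'tool_pos': array([0.264, 0.594, 0.249]), 'tcp_rot': array([-6.520e-01, -3.073e+00,  3.000e-03]), 'ft_force': array([-0.422,  0.454, -0.335]), 'ft_torque': array([-0.045,  0.029, -0.059]), 'grasp_force': np.float64(0.0), 'width': np.float64(0.085)}
top [[433.1, 0.0, 253.7], [0.0, 433.1, 186.9], [0.0, 0.0, 1.0]] [0.379 0.033 0.957]
scene [[471.3, 0.0, 265.0], [0.0, 471.3, 197.5], [0.0, 0.0, 1.0]] [1.224 0.237 0.551]
```

View pics/top0.png

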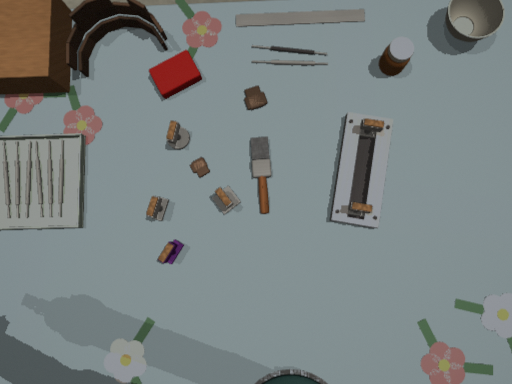

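View pics/scene0.png

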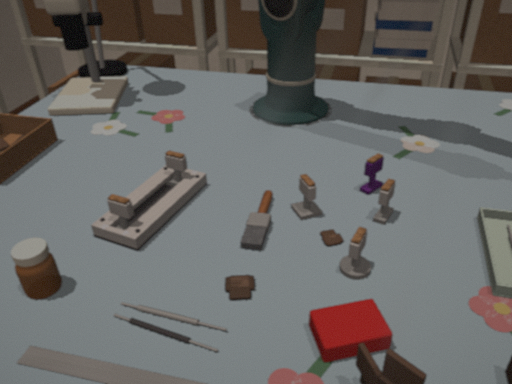

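Top view: the T prop is at about (157,208), purple at (170,252), square at (225,199) and round at (178,137). The rail is at (362,170). The scene view shows the same layout, with the T prop at (385,200) and the square-footed one at (306,195).

```bash
cat > m.py <<'E'
from h import *
C={n:cloud(np.load(f'pics/{n}0.npz')) for n in('top','scene')}
def ax(p):
    c,s,e=cv2.minAreaRect(p[:,:2].astype(np.float32)*1000)
    w,V=np.linalg.eigh(np.cov(p[:,:2].T));v=V[:,1];return np.round(c,1),np.round(s,1),round(e,1),'pca',round(np.degrees(np.arctan2(v[1],v[0]))%180,1),'mean',p[:,:2].mean(0).round(4)
print('table z',[np.median(C[n][150:250,280:300,2] if n=='top' else C[n][320:340,250:290,2]).round(4) for n in C])
for nm,(u,v) in dict(T=(157,208),sq=(225,199),rd=(176,135)).items():
    c=C['top'][v,u,:2]
    for n in C:
        P=C[n].reshape(-1,3);q=P[np.hypot(*(P[:,:2]-c).T)<.04]
        for lab,a,b in(('foot',.006,.014),('top',.06,.09)):
            r=q[(q[:,2]>a)&(q[:,2]<b)]
            if len(r)>8: print(nm,n,lab,len(r),'zmed',np.median(r[:,2]).round(4),'zmax',r[:,2].max().round(4),*ax(r))
c=C['top'][170,350,:2]
for n in C:
    P=C[n].reshape(-1,3);q=P[np.hypot(*(P[:,:2]-c).T)<.16]
    r=q[(q[:,2]>.024)&(q[:,2]<.032)];print('rail',n,len(r),np.median(r[:,2]).round(4),*ax(r))
    r=q[(q[:,2]>.065)&(q[:,2]<.095)]
    _,l,cc=cv2.kmeans(r.astype(np.float32),2,None,(3,50,1e-6),5,cv2.KMEANS_PP_CENTERS);print(' props',cc.round(4).tolist(),r[:,2].max().round(4),(cc.mean(0)).round(4))
E
python3 m.py
python3 - <<'E'
import cv2
a=cv2.imread('pics/top0.png')[110:270,130:260];b=cv2.imread('pics/scene0.png')[140:290,280:410]
a=cv2.resize(a,(390,480),interpolation=2);b=cv2.resize(b,(390,480),interpolation=2);cv2.imwrite('pics/c.png',cv2.hconcat([a,b]))
E
```

```text
table z [np.float64(0.001), np.float64(-0.0003)]
T top foot 136 zmed 0.0104 zmax 0.0139 [457.7 262.1] [46.8 50.1] 72.9 pca 162.1 mean [0.459  0.2681]
T top top 191 zmed 0.0755 zmax 0.0806 [461.1 272.4] [16.  43.7] 71.3 pca 162.8 mean [0.4606 0.2716]
T scene foot 166 zmed 0.0093 zmax 0.0138 [464.5 274.7] [23.9 52. ] 72.4 pca 150.7 mean [0.4713 0.2743]
T scene top 191 zmed 0.0725 zmax 0.0773 [464.6 274.7] [15.7 44.5] 72.1 pca 157.7 mean [0.4699 0.2746]
sq top foot 282 zmed 0.0106 zmax 0.0139 [476.7 126.4] [46.3 47.3] 34.9 pca 128.8 mean [0.4755 0.125 ]
sq top top 168 zmed 0.076 zmax 0.0804 [476.9 126.1] [44.3 15.9] 37.1 pca 37.4 mean [0.4759 0.1252]
sq scene foot 299 zmed 0.0093 zmax 0.014 [479.5 127.8] [48.3 46.9] 35.9 pca 88.6 mean [0.484  0.1279]
sq scene top 199 zmed 0.0716 zmax 0.0772 [480.5 127.5] [44.8 16.5] 36.8 pca 41.3 mean [0.4848 0.1287]
rd top foot 220 zmed 0.0105 zmax 0.0139 [615.8 228.2] [37.9 49.2] 48.3 pca 147.4 mean [0.6154 0.2252]
rd top top 184 zmed 0.0752 zmax 0.0799 [620.3 232.5] [15.7 43.9] 75.3 pca 165.1 mean [0.6186 0.2318]
rd scene foot 458 zmed 0.0094 zmax 0.0138 [624.7 234.1] [50.2 49.8] 7.1 pca 96.6 mean [0.6281 0.2345]
rd scene top 266 zmed 0.074 zmax 0.0774 [624.1 234.4] [16.1 45.5] 75.3 pca 162.1 mean [0.6294 0.2345]
rail top 3237 0.029 [ 534.7 -171.5] [101.2 241.1] 78.9 pca 169.2 mean [ 0.5312 -0.1701]
 props [[0.6184999942779541, -0.18610000610351562, 0.07970000058412552], [0.4471000134944916, -0.15240000188350677, 0.08079999685287476]] 0.0885 [ 0.5328 -0.1692  0.0802]
rail scene 2370 0.0272 [ 535.5 -170.4] [103.3 243.5] 78.9 pca 169.4 mean [ 0.5499 -0.1657]
 props [[0.6259999871253967, -0.18400000035762787, 0.0754999965429306], [0.4537000060081482, -0.15060000121593475, 0.07519999891519547]] 0.083 [ 0.5398 -0.1673  0.0754]
```

View pics/c.png

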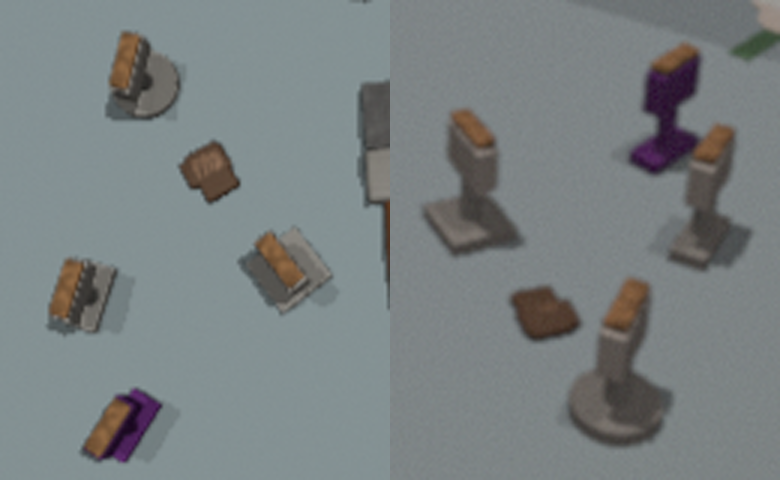

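The T prop is at (0.463, 0.2735), with its wing at 162° and its top at about 76 mm. The rail centre is at (0.535, -0.171), with its axis at 169°. The sizes match the text. I'll move above the prop.

>>> play_rows --delta_pos '[[-50, -34, 10], [-100, -68, 25], [-150, -102, 45], [-200, -136, 65], [-250, -170, 85], [-312, -212, 100], [-312, -212, 100], [-312, -212, 100], [-312, -212, 100]]' --rot '[[0, 0, -0.02], [0, 0, -0.04], [0, 0, -0.06], [0, 0, -0.08], [0, 0, -0.1], [0, 0, -0.105], [0, 0, -0.105], [0, 0, -0.105], [0, 0, -0.105]]' --hand '[60, 60, 60, 60, 60, 60, 60, 60, 60]' --squeeze 40

```text
time_s: 1.23
tool_pos: [0.4619, 0.2758, 0.1505]
tcp_rot: [-0.485, -3.104, -0.002]
ft_force: [-0.8, 0.7, -0.2]
width: 0.0601
grasp_force: 0.0
```

```bash
cat >> h.py <<'E'
def pose():
    o=get_obs();return o['tool_pos'],Ro.from_rotvec(o['tcp_rot']),o
def need(x,y,z,yang):
    "shift (mm) & z-turn in tool axes to bring TCP to xyz with tool y at world angle yang (deg, mod 180), pointing down"
    p,R,o=pose();d=R.inv().apply(np.array([x,y,z])-p)*1000
    M=R.as_matrix();a=np.degrees(np.arctan2(M[1,1],M[0,1]));e=(yang-a+90)%180-90
    Rt=Ro.from_euler('z',e,degrees=True)*R
    z=Rt.as_matrix()[:,2];fix=Ro.align_vectors([[0,0,-1]],[z])[0]
    return d.round(1),(R.inv()*fix*Rt).as_rotvec().round(3),'yang',round(a,1),'q',o['q'].round(2),'t',o['time_s'],'p',p.round(4),'zax',M[:,2].round(4)
E
python3 - <<'E'
from h import *
print(need(.463,.2735,.058,72))
f=grab_frame('wrist');save(f,'w1');np.savez('pics/w1.npz',**f)
d=f['depth'];K=f['K'];v,u=np.indices(d.shape);x=(u-K[0,2])/K[0,0];y=(v-K[1,2])/K[1,1];th=np.hypot(x,y);s=np.tan(th)/np.maximum(th,1e-9)
P=(np.stack([x*s*d,y*s*d,d],-1)-f['t'])@f['R'];P=P[(th<1.4)&(d>0)]
q=P[(np.hypot(P[:,0]-.463,P[:,1]-.2735)<.04)]
for a,b in((.006,.014),(.06,.085)):
    r=q[(q[:,2]>a)&(q[:,2]<b)]
    if len(r)>8: print(len(r),np.median(r[:,2]),cv2.minAreaRect(r[:,:2].astype(np.float32)*1000))
E
```

```text
(array([-1.7, -1.9, 92.5]), array([ 0.001, -0.001,  0.004]), 'yang', np.float64(72.2), 'q', array([-0.64,  0.41,  0.05,  1.96, -0.03,  0.77,  0.69]), 't', 1.225, 'p', array([0.4619, 0.2758, 0.1505]), 'zax', array([-2.0e-04,  1.2e-03, -1.0e+00]))
456 0.009782668590487207 ((462.37957763671875, 275.346923828125), (23.960590362548828, 50.027915954589844), 71.55899810791016)
1316 0.07551931058413791 ((462.4307861328125, 275.3443908691406), (15.96780776977539, 43.7513542175293), 72.06499481201172)
```

View pics/w1.png

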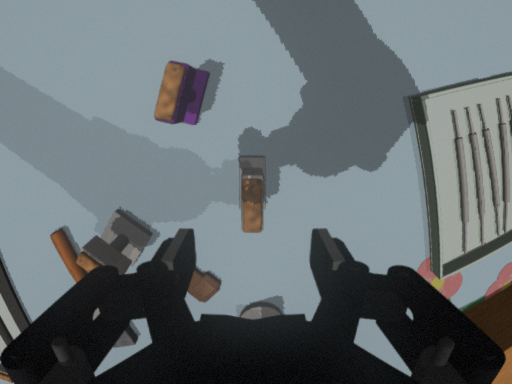

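The wrist view shows the narrow T prop at (252,195), between the fingers. Its foot measures 24×50 and its centre is (0.4624, 0.2753), within 1 mm of the TCP. I'll go down and grip.

>>> play_rows --delta_pos '[[0, -1, 45], [0, -1, 80], [0, -1, 93], [0, -1, 93], [0, -1, 93], [0, -1, 93], [0, -1, 93], [0, -1, 93], [0, -1, 93]]' --rot '[[0, 0, 0], [0, 0, 0], [0, 0, 0], [0, 0, 0], [0, 0, 0], [0, 0, 0], [0, 0, 0], [0, 0, 0], [0, 0, 0]]' --hand '[60, 60, 60, 60, 0, 0, 0, 0, 0]' --squeeze 50

```text
time_s: 2.4
tool_pos: [0.4633, 0.2733, 0.0583]
tcp_rot: [0.489, 3.102, 0.002]
ft_force: [-1.9, -0.4, 6.7]
width: 0.0149
grasp_force: 54.4
```

>>> play_rows --delta_pos '[[0, 0, -60], [0, 0, -115], [-20, -40, -122], [-46, -90, -122], [-72, -141, -122], [-98, -193, -122], [-124, -244, -122], [-150, -295, -122], [-180, -350, -122], [-204, -401, -122]]' --rot '[[0, 0, 0], [0, 0, 0], [0, 0, -0.02], [0, 0, -0.04], [0, 0, -0.06], [0, 0, -0.08], [0, 0, -0.1], [0, 0, -0.12], [0, 0, -0.12], [0, 0, -0.12]]' --hand '[0, 0, 0, 0, 0, 0, 0, 0, 0, 0]'

```text
time_s: 3.65
tool_pos: [0.5332, -0.1738, 0.1792]
tcp_rot: [0.303, 3.127, -0.0]
ft_force: [1.2, 1.0, -1.3]
width: 0.015
grasp_force: 53.3
```

>>> play_rows --delta_pos '[[0, 0, 0], [0, 0, 0], [0, 0, 0]]' --rot '[[0, 0, 0], [0, 0, 0], [0, 0, 0]]' --hand '[0, 0, 0]'

```text
time_s: 4.03
tool_pos: [0.5332, -0.1696, 0.1791]
tcp_rot: [-0.298, -3.127, -0.002]
ft_force: [0.6, 0.5, -1.4]
width: 0.0152
grasp_force: 53.1
```

```bash
cat > w.py <<'E'
from h import *
import sys
n=sys.argv[1]
f=grab_frame('wrist');save(f,n);np.savez(f'pics/{n}.npz',**f)
d=f['depth'];K=f['K'];v,u=np.indices(d.shape);x=(u-K[0,2])/K[0,0];y=(v-K[1,2])/K[1,1];th=np.hypot(x,y);s=np.tan(th)/np.maximum(th,1e-9)
W=(np.stack([x*s*d,y*s*d,d],-1)-f['t'])@f['R'];P=W[(th<1.4)&(d>0)]
p,R,o=pose()
c=np.array([.535,-.171]);a=np.radians(168.9);e=np.array([np.cos(a),np.sin(a)]);m=np.array([-e[1],e[0]])
L=np.c_[(P[:,:2]-c)@e,(P[:,:2]-c)@m,P[:,2]]
r=L[(abs(L[:,2]-.028)<.004)&(abs(L[:,0])<.14)&(abs(L[:,1])<.07)]
print('rail rect (rail frame mm)',cv2.minAreaRect(r[:,:2].astype(np.float32)*1000),np.median(r[:,2]),len(r))
# slot edges: fit lines per side, along stations
X=[];
for s0 in np.arange(-.1,.101,.01):
    b=r[abs(r[:,0]-s0)<.005,1]*1000
    if len(b)>5: X.append((round(s0*1000),b[b>5].min(initial=99).round(1),b[b<-5].max(initial=-99).round(1),b.max().round(1),b.min().round(1)))
print(X)
for sg in(-1,1):
    q=L[(L[:,2]>.072)&(L[:,2]<.09)&(abs(L[:,0]-sg*.088)<.025)&(abs(L[:,1])<.04)]
    if len(q)>8: print('fixed',sg,cv2.minAreaRect(q[:,:2].astype(np.float32)*1000),np.median(q[:,2]),len(q))
t=p[2]
for lo,hi in((-.053,-.043),(-.022,-.008),(.0,.03)):
    q=L[(L[:,2]>t+lo)&(L[:,2]<t+hi)&(abs(L[:,0]-((p[:2]-c)@e))<.04)&(abs(L[:,1]-((p[:2]-c)@m))<.03)]
    if len(q)>8: print('held',lo,q.min(0).round(4),q.max(0).round(4),np.median(q[:,2]).round(4),cv2.minAreaRect(q[:,:2].astype(np.float32)*1000),len(q))
print('tcp in rail',(p[:2]-c)@e,(p[:2]-c)@m)
print(need(.535,-.171,.09,78.9),o['width'],o['grasp_force'])
E
python3 w.py w2
```

```text
rail rect (rail frame mm) ((23.299835205078125, -1.2288398742675781), (100.8033218383789, 193.61936950683594), 89.83642578125) 0.02792781742838411 11933
[(-70, np.float64(45.7), np.float64(-48.1), np.float64(49.4), np.float64(-50.7)), (-60, np.float64(34.0), np.float64(-42.5), np.float64(48.7), np.float64(-50.9)), (-50, np.float64(28.3), np.float64(-30.7), np.float64(48.8), np.float64(-50.6)), (-40, np.float64(18.1), np.float64(-21.5), np.float64(48.9), np.float64(-50.6)), (-30, np.float64(18.0), np.float64(-21.1), np.float64(48.3), np.float64(-50.3)), (-20, np.float64(17.8), np.float64(-20.8), np.float64(48.6), np.float64(-50.6)), (-10, np.float64(17.6), np.float64(-20.7), np.float64(49.2), np.float64(-50.4)), (0, np.float64(17.5), np.float64(-20.4), np.float64(48.7), np.float64(-50.7)), (10, np.float64(17.3), np.float64(-19.4), np.float64(48.3), np.float64(-50.5)), (20, np.float64(17.2), np.float64(-19.2), np.float64(48.6), np.float64(-50.9)), (30, np.float64(17.2), np.float64(-19.2), np.float64(48.7), np.float64(-51.2)), (40, np.float64(17.1), np.float64(-19.8), np.float64(48.4), 
[... 807 characters left out ...]
72) 1001
held -0.022 [ 0.0072 -0.0209  0.1623] [0.0255 0.0198 0.1712] 0.1678 ((16.398757934570312, -0.5527553558349609), (18.206056594848633, 40.69700622558594), 0.21198074519634247) 355
held 0.0 [-0.0183 -0.0309  0.1792] [0.0257 0.0291 0.2092] 0.1966 ((9.012069702148438, 0.5576820373535156), (48.668880462646484, 47.23076248168945), 50.30403518676758) 6240
tcp in rail 0.0019127828791142439 -0.0009138159812617764
(array([-1.9, -1. , 89.2]), array([ 0.001, -0.   ,  0.004]), 'yang', np.float64(79.1), 'q', array([ 0.09,  0.4 ,  0.2 ,  1.9 , -0.11,  0.85,  1.72]), 't', 4.075, 'p', array([ 0.5333, -0.1697,  0.1792]), 'zax', array([-2.e-04,  8.e-04, -1.e+00])) 0.014957811973741703 53.13358783721924
```

View pics/w2.png

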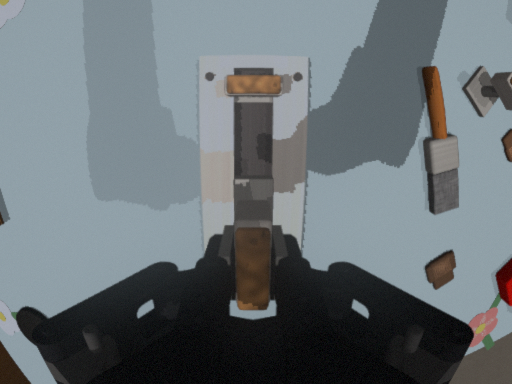

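The prop is held straight and in line with the slot at about (253,170). In the rail frame the foot is centred at y -1.5 mm against -1.2 mm for the slot, and its underside is 58 mm below the TCP. I'll lower it.

>>> play_rows --delta_pos '[[-3, 0, 40], [-3, 0, 75], [-3, 0, 88], [-3, 0, 96], [-3, 0, 104], [-3, 0, 110], [-3, 0, 113], [-3, 0, 113], [-3, 0, 113]]' --rot '[[0, 0, 0], [0, 0, 0], [0, 0, 0], [0, 0, 0], [0, 0, 0], [0, 0, 0], [0, 0, 0], [0, 0, 0], [0, 0, 0]]' --hand '[0, 0, 0, 0, 0, 0, 0, 0, 0]'

```text
time_s: 5.2
tool_pos: [0.5364, -0.1722, 0.0666]
tcp_rot: [0.303, 3.126, -0.0]
ft_force: [0.4, 0.4, -2.1]
width: 0.0151
grasp_force: 53.1
```

```bash
python3 w.py w3 | grep -v '^\[' ; python3 -c "
from h import *
o=get_obs();print(o['ft_force'],o['ft_torque'])"
```

```text
rail rect (rail frame mm) ((24.50922393798828, -1.3467292785644531), (100.98296356201172, 191.91140747070312), 89.91604614257812) 0.027924575652873086 25783
fixed 1 ((87.4268569946289, -1.385589599609375), (44.34482192993164, 15.793119430541992), 89.36768341064453) 0.08154376278083028 4637
held -0.053 [-0.011  -0.0196  0.0139] [0.038  0.017  0.0236] 0.0182 ((13.533185958862305, -1.3201217651367188), (36.5726318359375, 49.043739318847656), 89.83788299560547) 1108
held -0.022 [ 0.0036 -0.0199  0.0494] [0.022  0.0207 0.0586] 0.0554 ((12.850271224975586, 0.4006767272949219), (40.59490203857422, 18.304092407226562), 89.69818878173828) 352
held 0.0 [-0.0214 -0.0289  0.0666] [0.022  0.0308 0.0966] 0.0841 ((5.452408790588379, 2.588510513305664), (48.40453338623047, 47.12006759643555), 49.78030014038086) 6218
tcp in rail -0.0016392402095667495 0.0009446002500417904
(array([  1.6,   0.9, -23.4]), array([0.   , 0.001, 0.001]), 'yang', np.float64(78.9), 'q', array([ 0.12,  0.58,  0.17,  1.94, -0.16,  0.63,  1.77]), 't', 5.25, 'p', array([ 0.5364, -0.1722,  0.0666]), 'zax', array([ 6.e-04, -1.e-04, -1.e+00])) 0.015254491967546762 53.14123034477234
[-0.60882438  0.97207709 -1.74323179] [-0.02230876 -0.04001056 -0.01922898]
```

The foot is below the lips with no contact. I'll shift 2 mm to centre it, lower it 1 mm and turn it.

>>> play_rows --delta_pos '[[0, 2, 1], [0, 2, 1], [0, 2, 1], [0, 2, 1], [0, 2, 1], [0, 2, 1], [0, 2, 1], [0, 2, 1], [0, 2, 1], [0, 2, 1]]' --rot '[[0, 0, 0], [0, 0, 0], [0, 0, 0.15], [0, 0, 0.32], [0, 0, 0.5], [0, 0, 0.67], [0, 0, 0.84], [0, 0, 1.01], [0, 0, 1.18], [0, 0, 1.35]]' --hand '[0, 0, 0, 0, 0, 0, 0, 0, 0, 0]'

```text
time_s: 6.5
tool_pos: [0.5367, -0.17, 0.0653]
tcp_rot: [2.196, 2.246, 0.0]
ft_force: [0.3, -0.2, -1.1]
width: 0.0151
grasp_force: 53.2
```

>>> play_rows --delta_pos '[[0, 0, 0], [0, 0, 0], [0, 0, 0], [0, 0, 0]]' --rot '[[0, 0, 0.11], [0, 0, 0.22], [0, 0, 0.22], [0, 0, 0.22]]' --hand '[0, 0, 0, 0]'

```text
time_s: 7.0
tool_pos: [0.5367, -0.17, 0.0653]
tcp_rot: [-2.422, -2.001, -0.0]
ft_force: [-0.5, 0.2, -1.2]
width: 0.0153
grasp_force: 53.2
```

```bash
python3 -c "
from h import *
o=get_obs();print(o['ft_force'],o['ft_torque'],need(.535,-.171,.06,168.9))"
```

```text
[-0.51778031  0.17017035 -1.2134509 ] [-0.00889669  0.04001083  0.02552683] (array([-1.3, -1.4,  5.3]), array([ 0.   , -0.   ,  0.004]), 'yang', np.float64(-10.9), 'q', array([-0.19,  0.64,  0.57,  1.97, -0.54,  0.69,  0.53]), 't', 7.0, 'p', array([ 0.5367, -0.17  ,  0.0653]), 'zax', array([ 1.e-04,  1.e-04, -1.e+00]))
```

The turn met no resistance. I'll set the foot down on the cavity floor, release it and retreat.

>>> play_rows --delta_pos '[[0, 0, 0.7], [0, 0, 1.3], [0, 0, 1.3], [0, 0, 1.3], [0, 0, 1.3], [0, 0, 1.3], [0, 0, 1.3]]' --rot '[[0, 0, 0], [0, 0, 0], [0, 0, 0], [0, 0, 0], [0, 0, 0], [0, 0, 0], [0, 0, 0]]' --hand '[0, 0, 0, 40, 40, 40, 40]' --squeeze 20

```text
time_s: 7.88
tool_pos: [0.5366, -0.1702, 0.0639]
tcp_rot: [2.424, 1.998, -0.0]
ft_force: [0.4, 0.4, 0.2]
width: 0.04
grasp_force: 0.0
```

>>> play_rows --delta_pos '[[0, 0, -15], [0, 0, -40], [0, 0, -80], [0, 0, -120], [0, 0, -120], [0, 0, -120]]' --rot '[[0, 0, 0], [0, 0, 0], [0, 0, 0], [0, 0, 0], [0, 0, 0], [0, 0, 0]]' --hand '[40, 40, 40, 40, 40, 40]'

```text
time_s: 8.62
tool_pos: [0.5364, -0.1698, 0.1841]
tcp_rot: [-2.424, -1.998, -0.001]
ft_force: [-0.3, -0.1, 0.0]
width: 0.0402
grasp_force: 0.0
```

```bash
cat >> w.py <<'E'
for lo,hi in((.074,.09),(.012,.02)):
    q=L[(L[:,2]>lo)&(L[:,2]<hi)&(abs(L[:,0])<.035)&(abs(L[:,1])<.035)]
    if len(q)>8: print('PROP',lo,cv2.minAreaRect(q[:,:2].astype(np.float32)*1000),np.median(q[:,2]),len(q))
E
python3 w.py w4 | grep -E 'PROP|fixed|rect|tcp'
python3 -c "
from h import *
f=grab_frame('scene');save(f,'s4')"
```

```text
rail rect (rail frame mm) ((-0.32852935791015625, -0.9987068176269531), (101.01026153564453, 241.78123474121094), 89.70022583007812) 0.027974414823919776 13639
fixed -1 ((-87.56417083740234, -1.4662532806396484), (43.73735046386719, 15.549091339111328), 89.74009704589844) 0.08150593745906734 974
fixed 1 ((87.19131469726562, -2.084432601928711), (15.897933959960938, 43.708229064941406), 0.04255395382642746) 0.08139525830820804 977
tcp in rail -0.0007734724450442828 -0.0013970458811449276
PROP 0.074 ((-3.0254573822021484, -3.9361572265625), (42.37166976928711, 15.691126823425293), 89.6141586303711) 0.08160129942392289 992
PROP 0.012 ((-3.1322383880615234, 0.501495361328125), (23.50958251953125, 34.57939529418945), 0.20234695076942444) 0.01588014410690442 127
```

View pics/s4.png

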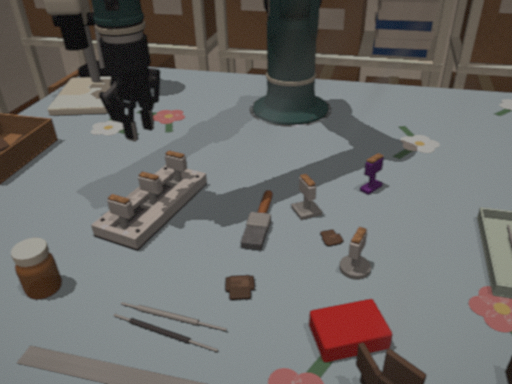

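View pics/w4.png

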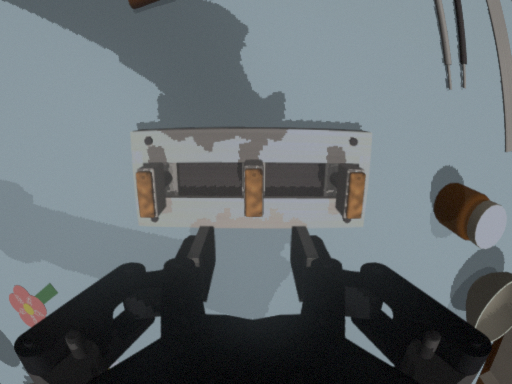

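The wrist view shows the prop upright at (254,190), crosswise between its two neighbours. Its top is 81.6 mm up, about 3 mm from the middle, and the angle is off by less than 1°. The scene view shows the round and square props still in place and the gripper clear.

```bash
python3 -c "
from h import *
print(close_job())"
```

```text
the job is handed in; nothing more can be done
None
```

The T-foot prop stands upright and crosswise under the lips, about 3 mm from the slot's middle; the other props were left alone, and the job was handed in at about 9 s of the 42 s allowed (no verdict was returned).

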